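Bed a sample block against its stop with a ratchet clamp

ROBOT

A 6-joint arm with a two-finger parallel gripper is mounted at the origin on the work surface. World frame = base frame: x ahead of the robot, y to its left, z up, the work surface at z = 0. Lengths are in m, angles in rad, forces in N, time in s.
With the tool pointing down it reaches from about 0.25 to 0.8 m from the base axis. Payload 3.9 kg.
Tool frame: the origin (TCP) lies on the centre line of the jaws, within the pads' length; the fingertips stand 19 mm ahead of it and the grasp point (between the pads) is the TCP; x points along the fingers, z is the direction in which the jaws open and shut, and the axes are right-handed (so a half turn about x gives the same grasp; the last joint's range is limited). The gripper opens to 85 mm and grips with 20 to 120 N. Pads are 22 mm wide; open, the fingers measure 114 mm over their backs; the gripper's body (76 mm by 85 mm) begins 54 mm behind the grasp point. The pads swing forward as they close: fully open they stand 13 mm farther back than shut.
Start: joints at [1.291, 0.26, -0.138, 1.173, 0, 1.571], TCP at [0.145, 0.505, 0.25] pointing down, gripper open.
Joint ranges: [-2.78, 2.78], [-0.83, 1.72], [-1.28, 1.37], [-1.9, 2.12], [-1.57, 1.48], [-3.14, 3.14]. Speed limits (rad/s): [2.57, 2.57, 3.14, 3.14, 3.14, 3.14].

INTERFACE

Orientations are given as a 3x3 rotation matrix whose columns are the frame's x, y, z axes.
In Python, from plant import r, eyes gives the robot as it stands.
- The arm moves only by the shell command python3 -m crank 'ROWS' [OPENING] [FORCE]. ROWS is JSON, one flat list of numbers, 6 for each row, row after row: the shift along the tool's x, y, z in mm, then the turn, a rotation vector about the tool's x, y, z in rad. A call has exactly 5 rows; each row shifts and turns the commanded pose from where the row before left it, along the tool's axes as they then stand; what a row does not reach is not made up. A row lasts 1/12 s, in which the tool goes at most 41.7 mm and 7.16 degrees, less where a joint would pass 70% of its speed; a pose out of reach is approached as far as the arm can. A call with a gripper value outside its range is refused whole. OPENING is the closure, from 0 (fully open) to 1 (shut), set as the call begins (- or left out, the last holds). The fingers move at their own pace and stop on an object; FORCE is the grip in N (left out, the last holds). Time passes only in rows, so rows that do not move let the fingers close, or fill a call up. It gives the time, the measured TCP pose, the force and the opening at its end, in the units of the state.
- r.state(): the state, without advancing time (a new reading comes with each control period).
- eyes.get_image(name): name is "scene" or "top" or "wrist"; returns a dict with "pixels" (420x560x3 uint8, red, green, blue), "z_map" (420x560 float32, m along the optical axis (not along the pixel's ray), 0 where there is no reading), "camera_matrix" (3x3 intrinsics, pixels), "extrinsics" (4x4, takes a point from camera to world coordinates); the wrist camera has in their place "mount" (4x4, takes a point from camera to tool coordinates, whose origin is the TCP and whose axes are the tool frame's). Camera axes: x right, y up, looking along -z (the intrinsics and any distortion apply to the point x, -y, -z); pixel columns grow to the right and rows downward; lengths in m; the calibration is good to about 2 mm. A picture is of the moment at which its call begins: read the wrist's pose just before it.
- r.hand_in(): hands the job in, once; it reports no verdict.
The state is a dict: "clock": time; "joint_positions": joint angles; "dq": joint speeds; "joint_torque": joint torques, N m; "tool_pos": TCP position; "tool_rot": TCP orientation; "ft_force": force on the tool from outside, world axes, zero at the start; "wrist_torque": the same for the moment, N m; "opening": opening from 0.0 (shut) to 1.0 (fully open).
Only numpy, scipy, OpenCV 4.12 (cv2) and the standard library are available. Lean on these libraries where they do the work, as an engineer would, in place of code of your own. Each camera call takes 0.05 s, during which the arm holds its last target.

TASK

Bed the copper sample block under the microscope: pump the red trigger of the ratchet clamp until the block is pushed flush against the aluminium stop and the sprung orange pad is pressed in about half way (never all the way), and let go of the trigger so that the ratchet holds it. Then press the yellow release lever and keep it down until the jaw has slid fully back, and let go, leaving the block flush and square at the stop. Do not push the block, ram or pad by hand, and do not knock the microscope or move the driver, the spare lens or the jar.

Things in the scene. Friction and masses are not known exactly. Their poses are not given: they have to be found in the camera images.
- clamp: Ratchet clamp on a dark fixed base plate, x -60..60, y -90..254, 12 thick (all sizes mm). Origin on the bench right below the trigger's pivot pin, which is 71 high and lies along x. The jaw advances towards the clamp's +y; z is up. Grey head: x -20..20, y -30..30, up to 60 high, with two ears 79 high at y -7..7.
- grip (a point): Squeeze point at (0, -31, 106) in the clamp's frame, mid between the fixed black handle's rear face and the squeezed trigger's front face, which are then 28 apart. Handle: behind the trigger, 24 wide (x), 12 thick, leaning 30 deg from vertical towards -y, top 39 past this point. Fingers leaning alike, closing in the clamp's y-z plane, centred here, pass over the resting trigger at 66 opening.
- trigger (a joint): Red trigger in front (+y) of the handle, 20 wide, 10 thick, ending 52 from the pivot pin. Rad: 0 at rest (leaning 11.7 deg towards -y), 0.32 squeezed to the end (30 deg). Springs back. Takes about 5 N with the jaw free, up to 20 N with the pad pressed. A full squeeze and full release advances the jaw two teeth (8 mm); a squeeze to 0.20..0.27 (fingers at grip about 31 to 38 apart) one tooth.
- trigger_tip (a point): Upper end of the trigger, on its centre line, 52 from the pivot pin.
- ram (a joint): Advance of the steel jaw ram, m: 0 fully back, up to 0.070. Ratchet teeth 4 mm apart hold it from sliding back; a return spring of 3 to 5 N drives it back within about 1 s while the release lever is held down.
- pad (a joint): How far the orange pad is pressed into the ram's dark cup, m: 0 free, 0.018 bottomed. Spring 3 N plus 0.9 N per mm. Its red shank, 18 long when free, shows between cup and pad.
- pad_face (a point): Centre of the front face (towards +y of the clamp) of the orange pad, a plate 34 wide, 28 high, 8 thick; 34 above the bench and 86 ahead of the clamp's origin with the jaw fully back.
- release (a joint): Yellow release lever, hinge value in rad: 0 at rest, 0.30 fully down; from 0.24 both pawls are clear of the teeth. It springs up when let go. The paddle takes 3 to 6 N, up to about 14 N while the clamp is tight.
- paddle (a point): Middle of the top of the lever's yellow paddle, 36 (x) by 34 (y), at (-78, -22, 55) in the clamp's frame at rest, on the -x side of the head. Pressing straight down 16 here takes the lever fully down.
- stop: Aluminium stop, 80 wide, 18 thick, 36 high, fixed on the plate; origin at the lower edge of its flat face, which looks to -y, in the middle; its axes are parallel to the clamp's.
- block_mid (a point): Centre of the loose copper block, 46 (x) by 40 (y) by 36 high, with a thin white ceramic plate on top, 0.3 to 0.6 kg; its axes are nearly parallel to the clamp's. It stands on the plate between pad and stop, under the lens.
- block_front (a point): Centre of the block's face that looks to the stop.
- scope: Microscope, fixed, with its origin and axes at the clamp's origin and axes: white column at y 210..260, black head x -35..35, y 42..260, from 227 to 297 above the bench, and a lens barrel 56 wide down to 72 above the bench at y = 132.
- driver: Screwdriver with a yellow handle, 160 long, lying on the bench; bystander.
- spare_lens: Spare lens barrel, 34 wide, 42 high, standing on the bench; bystander.
- jar: Amber jar, 40 wide, 45 high, standing on the bench; bystander.
Mind the look-alikes: they are no part of the job. What is shaped like the part that bears block_mid but purple is not meant.

How it is judged:
By the outcome, as a careful person would: the job done as asked, in the order asked, and still so for the second after the job is handed in, with the robot touching nothing.
It also fails if it takes over 54 s, if anything falls off the work surface, if the arm or the gripper's body presses on something with over 40 N, if the wrist force passes 120 N, or if a joint passes its speed limit or range.

## Working session

There is one attempt and no reset: what is moved stays moved. The work goes in short steps, Python scripts to look and compute and a shell command to move; the robot and the scene stay as the last step left them, time stands still between calls to the robot, and variables do not carry over. Pictures are saved under pics/ and viewed, and the job is handed in when it is done.

```bash
ls; mkdir -p pics; cat > h.py <<'E'
import numpy as np, cv2
from plant import r, eyes
def shot(n,f):
    s=r.state(); im=eyes.get_image(n); cv2.imwrite('pics/'+f+'.png',im['pixels'][:,:,::-1]); np.savez('pics/'+f+'.npz',tool_pos=s['tool_pos'],tool_rot=s['tool_rot'],**im); return im
E
python3 - <<'E'
from h import *
for n in ['scene','top','wrist']:
    im=shot(n,n+'0'); print(n,im['camera_matrix'].tolist(),im.get('extrinsics',im.get('mount')).round(4).tolist(),[k for k in im])
print(r.state())
E
```

```text
pics
scene [[422.07707195793427, 0.0, 274.35642430451213], [0.0, 422.07707195793427, 204.79565341476615], [0.0, 0.0, 1.0]] [[0.6856, -0.4186, 0.5956, 0.9221], [0.7276, 0.4202, -0.5422, -0.3004], [-0.0233, 0.8051, 0.5926, 0.4966], [0.0, 0.0, 0.0, 1.0]] ['pixels', 'z_map', 'camera_matrix', 'extrinsics']
top [[398.2107932057072, 0.0, 281.6181740892591], [0.0, 398.2107932057072, 205.49651225099066], [0.0, 0.0, 1.0]] [[-0.0258, 0.99, -0.1387, 0.458], [-0.9993, -0.0292, -0.022, 0.0457], [-0.0259, 0.1381, 0.9901, 0.8281], [0.0, 0.0, 0.0, 1.0]] ['pixels', 'z_map', 'camera_matrix', 'extrinsics']
wrist [[378.8181961901627, 0.0, 277.56983356632605], [0.0, 378.8181961901627, 210.60075050804312], [0.0, 0.0, 1.0]] [[-0.0008, 0.2774, -0.9608, -0.1244], [-0.0007, 0.9608, 0.2774, 0.0706], [1.0, 0.0009, -0.0006, -0.0014], [0.0, 0.0, 0.0, 1.0]] ['pixels', 'z_map', 'camera_matrix', 'mount']
{'clock': 0.15, 'joint_positions': array([ 1.29100970e+00,  2.60543106e-01, -1.39057104e-01,  1.17268810e+00,
       -1.17552865e-06,  1.57080141e+00]), 'dq': array([ 0.00066107, -0.00196586,  0.00330036,  0.00015323, -0.00073016,
        0.00017399]), 'joint_torque': array([ 1.62159911e-03, -4.06005263e+01,  2.54166967e+01,  1.26425616e-02,
        1.35826258e-04,  2.85051902e-07]), 'tool_pos': array([0.14484649, 0.50412239, 0.24965677]), 'tool_rot': array([[-4.10881341e-04, -9.61112982e-01,  2.76155150e-01],
       [-1.43428814e-03,  2.76155455e-01,  9.61111912e-01],
       [-9.99998887e-01, -1.18310503e-06, -1.49198007e-03]]), 'ft_force': array([-0.74163222, -0.13680562, -0.13787335]), 'wrist_torque': array([-0.04649305, -0.02403578,  0.07248835]), 'opening': 0.9983031942339708}
```

View pics/scene0.png

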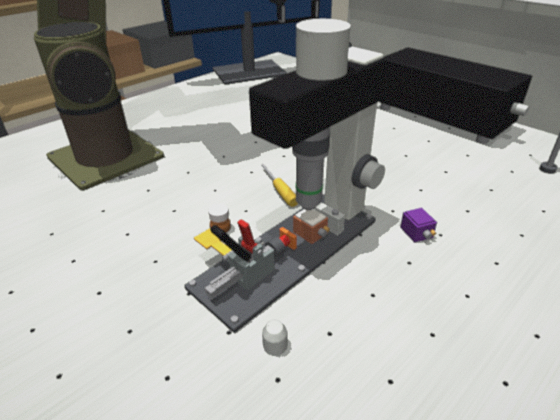

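View pics/top0.png

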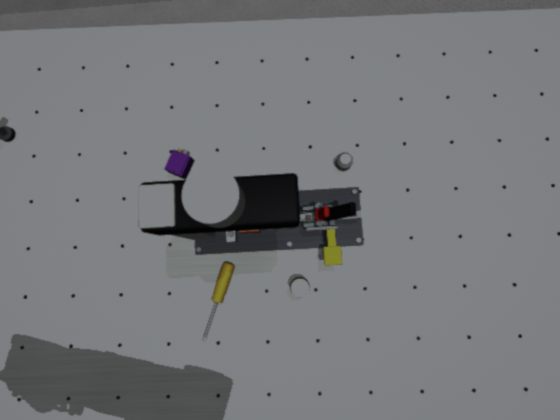

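View pics/wrist0.png

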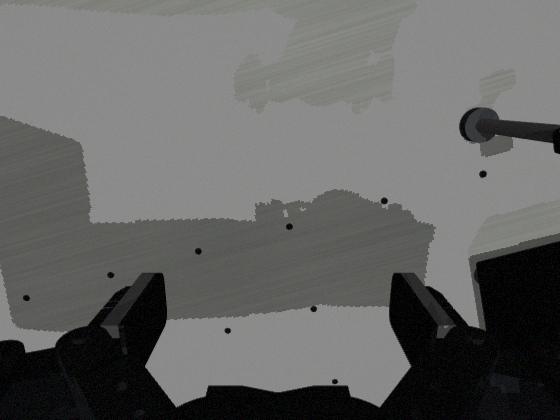

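The top view shows the trigger at (322,213), the handle at (342,212), the yellow lever paddle at (333,255), the copper block at about (248,230) under the head, and the purple look-alike at (179,162). The clamp's +y points left in this image, which is about world +y. Next I'll get the clamp pose from depth.

```bash
cat >> h.py <<'E'
def cloud(f):
    d=np.load('pics/'+f+'.npz'); K=d['camera_matrix']; z=d['z_map']; v,u=np.mgrid[:420,:560]
    P=np.stack([(u-K[0,2])/K[0,0]*z,-(v-K[1,2])/K[1,1]*z,-z],-1)
    if 'extrinsics' in d: T=d['extrinsics']
    else:
        T=np.eye(4);T[:3,:3]=d['tool_rot'];T[:3,3]=d['tool_pos'];T=T@d['mount']
    W=P@T[:3,:3].T+T[:3,3]; W[z==0]=np.nan
    return W,d['pixels'].astype(int)
E
python3 - <<'E'
from h import *
for f in ['top0','scene0']:
    W,p=cloud(f)
    bench=(np.abs(W[...,2])<.03)&(p.min(-1)>120)
    print(f,'bench z',np.nanmedian(W[...,2][bench]))
    m=(p.max(-1)<95)&(W[...,2]>.004)&(W[...,2]<.022)&(W[...,0]>.25)&(W[...,0]<.7)&(np.abs(W[...,1])<.45)
    m=cv2.morphologyEx(m.astype(np.uint8),cv2.MORPH_OPEN,np.ones((2,2)))
    n,l,s,c=cv2.connectedComponentsWithStats(m)
    for i in range(1,n):
        if s[i,4]>60: print(s[i],np.nanmedian(W[l==i],0).round(4))
    k=m>0
    q=W[k][:,:2].astype(np.float32); rc=cv2.minAreaRect(q*1000); print(rc,cv2.boxPoints(rc))
    hsv=cv2.cvtColor(p.astype(np.uint8),cv2.COLOR_RGB2HSV)
    for nm,lo,hi in [('yellow',(22,150,80),(34,255,255)),('red',(0,190,90),(5,255,255)),('redhi',(174,180,90),(180,255,255)),('orange',(6,200,130),(14,255,255))]:
        mm=cv2.inRange(hsv,lo,hi); n,l,s,c=cv2.connectedComponentsWithStats(mm)
        for i in range(1,n):
            if s[i,4]>25: print(nm,s[i],np.nanmedian(W[l==i],0).round(4),np.nanmin(W[l==i],0).round(3),np.nanmax(W[l==i],0).round(3))
E
```

```text
top0 bench z 0.0003360173156942148
[300 188  61  27 986] [ 0.5857 -0.0369  0.0124]
[336 219  28  28 691] [ 0.512  -0.0727  0.0122]
[ 196  223  133   33 2428] [0.4978 0.096  0.0123]
((nan, nan), (0.0, 0.0), 0.0) [[nan nan]
 [nan nan]
 [nan nan]
 [nan nan]]
yellow [324 230  17  34 419] [ 0.4753 -0.0312  0.0551] [ 0.452 -0.047  0.051] [ 0.516 -0.016  0.06 ]
yellow [213 263  20  39 407] [0.4204 0.1858 0.0244] [0.383 0.166 0.015] [0.458 0.205 0.03 ]
red [324 207   5   9  38] [ 0.5449 -0.0174  0.122 ] [ 0.538 -0.021  0.119] [ 0.552 -0.014  0.124]
scene0 bench z 0.001597319721809154
[ 187  212  189  121 2429] [0.588  0.0988 0.013 ]
[402 221  32  21 208] [0.6756 0.257  0.0118]
[269 227  11  11  64] [0.4965 0.0846 0.0137]
[215 261  16  11 101] [ 0.4996 -0.0315  0.0139]
[211 268  69  39 775] [ 0.5633 -0.0426  0.0136]
((542.8804931640625, 105.68011474609375), (422.51275634765625, 215.26637268066406), 75.2002182006836) [[ 384.85434   -71.073654]
 [ 592.9791   -126.06175 ]
 [ 700.9066    282.4339  ]
 [ 492.78186   337.422   ]]
yellow [274 179  22  27 295] [0.4307 0.177  0.024 ] [0.384 0.162 0.007] [0.46  0.199 0.029]
yellow [195 229  36  26 389] [ 0.4797 -0.0348  0.0565] [ 0.451 -0.07   0.002] [0.55  0.01  0.134]
red [239 221  10   9  32] [ 0.5488 -0.0206  0.1222] [ 0.54  -0.024  0.114] [ 0.555 -0.017  0.124]
red [280 235  10  10  42] [0.5458 0.063  0.0433] [0.537 0.057 0.034] [0.551 0.07  0.045]
```

```bash
python3 - <<'E'
import cv2
a=cv2.imread('pics/scene0.png'); cv2.imwrite('pics/s0crop.png',cv2.resize(a[190:335,180:380],None,fx=4,fy=4,interpolation=2))
a=cv2.imread('pics/top0.png'); cv2.imwrite('pics/t0crop.png',cv2.resize(a[150:310,180:380],None,fx=3.7,fy=3.7,interpolation=2))
E
```

```text
(no output)
```

View pics/s0crop.png

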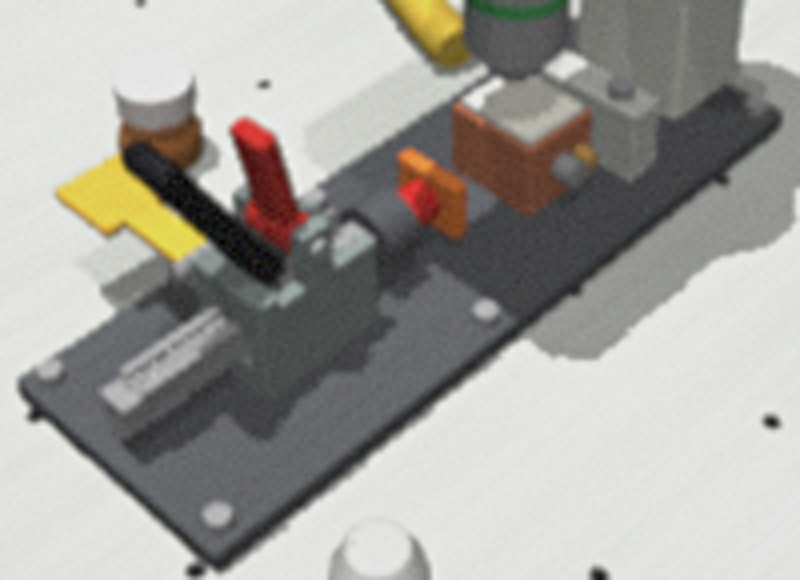

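View pics/t0crop.png

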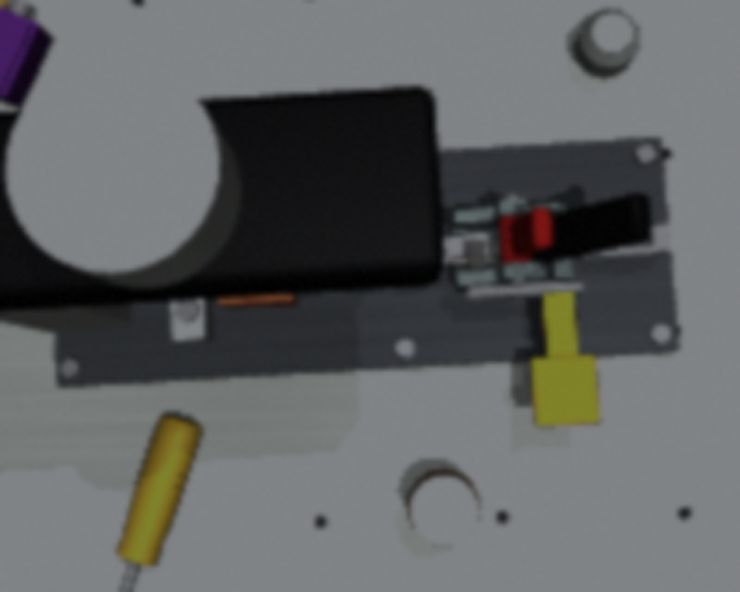

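```bash
cat >> h.py <<'E'
def ray(f,uv,h):
    d=np.load('pics/'+f+'.npz'); K=d['camera_matrix']
    if 'extrinsics' in d: T=d['extrinsics']
    else:
        T=np.eye(4);T[:3,:3]=d['tool_rot'];T[:3,3]=d['tool_pos'];T=T@d['mount']
    uv=np.atleast_2d(uv).astype(float)
    D=np.stack([(uv[:,0]-K[0,2])/K[0,0],-(uv[:,1]-K[1,2])/K[1,1],-np.ones(len(uv))],-1)@T[:3,:3].T
    return T[:3,3]+D*((h-T[2,3])/D[:,2])[:,None]
E
python3 - <<'E'
from h import *
d=np.load('pics/top0.npz'); g=d['pixels'].mean(-1)
# -x edge: per column, max gradient row
pts=[]
for c in list(range(275,318))+list(range(345,358)):
    col=np.diff(g[236:262,c]); i=col.argmax(); pts.append((c,236.5+i))
P=ray('top0',pts,.012)[:,:2]
def fit(P):
    vx,vy,x,y=cv2.fitLine(P.astype(np.float32),cv2.DIST_HUBER,0,0.001,0.0001).ravel(); return np.array([vx,vy]),np.array([x,y])
v,a=fit(P); v*=np.sign(v[1]); print('+y dir',v,a,np.abs((P-a)@[v[1],-v[0]]).max())
pts=[]
for rr in list(range(193,204))+list(range(222,240)):
    row=np.diff(g[rr,350:372]); i=row.argmax(); pts.append((350.5+i,rr))
Q=ray('top0',pts,.012)[:,:2]
w,b=fit(Q); w*=np.sign(w[0]); print('+x dir',w,b,np.abs((Q-b)@[w[1],-w[0]]).max())
# +x edge
pts=[]
for c in range(303,352):
    col=np.diff(g[180:200,c]); i=col.argmin(); pts.append((c,180.5+i))
R=ray('top0',pts,.012)[:,:2]; v2,a2=fit(R); v2*=np.sign(v2[1]); print('far',v2,a2)
yd=v+v2+np.array([-w[1],w[0]]); yd/=np.linalg.norm(yd); xd=np.array([yd[1],-yd[0]])
print('yaw',np.arctan2(xd[1],xd[0]))
print('width',(a2-a)@xd)
cx=((a2@xd)+(a@xd))/2; oy=b@yd+.09
O=cx*xd+oy*yd; print('origin',O,xd,yd)
W,p=cloud('scene0')
def cl(w): w=np.asarray(w); q=w[...,:2]-O; return np.stack([q@xd,q@yd,w[...,2]],-1)
print('paddle',cl([.4753,-.0312,.0551]),'trig top',cl([.5449,-.0174,.122]))
np.savez('pose0.npz',O=O,xd=xd,yd=yd)
E
```

```text
+y dir [-0.03098035  0.99952   ] [0.4833243  0.01634273] 0.015279927987213787
+x dir [0.9996365  0.02696154] [ 0.5388256  -0.09844591] 0.0016176505883238762
far [-0.03130778  0.9995098 ] [ 0.6055107  -0.02814605]
yaw 0.029754337
width 0.12080881
origin [ 0.5444871  -0.00823755] [0.99955744 0.02974995] [-0.02974995  0.99955744]
paddle [-0.06983963 -0.02089398  0.0551    ] trig top [ 0.00014012 -0.00917068  0.122     ]
```

```bash
cat >> h.py <<'E'
import os
if os.path.exists('pose0.npz'):
    _p=np.load('pose0.npz'); O,xd,yd=_p['O'],_p['xd'],_p['yd']
    def cl(w): w=np.asarray(w); q=w[...,:2]-O; return np.stack([q@xd,q@yd,w[...,2]],-1)
    def wo(c): c=np.asarray(c,float); return np.r_[O+c[0]*xd+c[1]*yd,c[2]]
E
python3 - <<'E'
from h import *
W,p=cloud('scene0'); C=cl(W)*1000
for u,v in [(300,212),(303,225),(312,228),(318,225),(295,220),(300,216),(310,212),(326,217),(325,209),(330,230),(337,222),(340,215),(335,226),(292,240),(286,236),(290,232),(238,221),(228,243),(205,243)]:
    print((u,v),p[v,u],C[v,u].round(1))
# copper face +x: points with x~23, z 15..45
hsv=cv2.cvtColor(p.astype(np.uint8),cv2.COLOR_RGB2HSV)
E
```

```text
(300, 212) [223 224 222] [-17.5 131.1  53.1]
(303, 225) [92 57 43] [  2.2 117.2  43.3]
(312, 228) [112  68  49] [ 22.  117.3  47.9]
(318, 225) [104  64  46] [ 23.1 131.4  46.6]
(295, 220) [103  67  52] [-17.4 118.3  42.8]
(300, 216) [187 187 182] [-11.2 124.2  51.6]
(310, 212) [145 143 136] [ -5.5 143.6  52.4]
(326, 217) [131 101  90] [ 20.9 155.1  49. ]
(325, 209) [145 146 140] [  5.6 170.9  49.6]
(330, 230) [108 109 106] [ 23.1 166.1  14.7]
(337, 222) [101 104 101] [ 37.1 165.5  40.9]
(340, 215) [147 150 144] [ 33.6 177.6  47.4]
(335, 226) [101 104  96] [ 34.3 164.5  31.1]
(292, 240) [126  73  42] [13.7 77.5 41.7]
(286, 236) [150  50  40] [ 1.4 76.3 43.8]
(290, 232) [149  90  60] [ 4.3 82.8 50.1]
(238, 221) [209 119 112] [ -5.9 -14.  123.7]
(228, 243) [20 20 27] [ 10.9 -47.7 114. ]
(205, 243) [228 208  81] [-68.7 -34.7  57.1]
```

```bash
python3 - <<'E'
from h import *
W,p=cloud('scene0'); C=cl(W)*1000
for z in (22,30,38):
    m=(abs(C[...,2]-z)<4)&(C[...,0]>-5)&(C[...,0]<60)&(C[...,1]>60)&(C[...,1]<200)
    v,u=np.nonzero(m); o=np.argsort(C[m][:,1])
    print(z,[(int(u[i]),int(v[i]),*C[v[i],u[i],:2].round().astype(int).tolist(),*p[v[i],u[i]].tolist()) for i in o[::6]])
E
```

```text
22 [(301, 266, 50, 60, 183, 183, 185), (301, 265, 48, 62, 165, 168, 168), (293, 248, 15, 78, 124, 69, 35), (295, 248, 17, 82, 102, 64, 43), (309, 237, 17, 116, 90, 59, 45), (309, 240, 17, 117, 95, 58, 40), (303, 234, 3, 117, 103, 65, 50), (304, 236, 5, 117, 98, 66, 51), (303, 235, 2, 117, 96, 61, 45), (303, 233, 2, 118, 98, 60, 44), (312, 241, 22, 118, 105, 72, 55), (306, 237, 8, 119, 97, 62, 49), (314, 238, 23, 123, 99, 60, 46), (315, 236, 22, 126, 101, 67, 52), (317, 236, 23, 130, 97, 61, 45), (319, 236, 24, 134, 95, 60, 49), (337, 230, 39, 164, 105, 104, 100), (336, 229, 37, 165, 103, 103, 99), (330, 226, 23, 165, 106, 106, 105), (330, 227, 23, 165, 105, 108, 102), (328, 224, 18, 166, 100, 97, 97), (332, 229, 27, 167, 108, 109, 104), (339, 229, 41, 168, 108, 110, 106), (341, 228, 40, 175, 108, 107, 103), (343, 226, 40, 180, 96, 101, 98)]
30 [(285, 246, 7, 68, 78, 49, 54), (289, 243, 7, 77, 105, 44, 30), (291, 243, 11, 78, 126, 73, 42), (290, 242, 8, 79, 117, 60, 38), (295, 245, 18, 80, 125, 70, 37), (296, 246, 17, 84, 104, 68, 54), (306, 232, 10, 116, 93, 59, 37), (306, 233, 10, 1
[... 1596 characters left out ...]
1), (322, 230, 30, 134, 116, 116, 118), (320, 228, 25, 135, 109, 95, 91), (323, 229, 30, 137, 109, 101, 96), (322, 228, 26, 140, 100, 84, 77), (322, 227, 23, 143, 100, 68, 52), (325, 228, 28, 145, 149, 115, 66), (324, 223, 23, 147, 99, 61, 47), (329, 228, 32, 150, 111, 96, 79), (326, 222, 24, 152, 105, 65, 53), (327, 221, 23, 156, 96, 72, 63), (332, 223, 28, 164, 99, 103, 102), (328, 220, 19, 164, 90, 90, 86), (334, 221, 31, 165, 108, 108, 107), (329, 219, 20, 165, 102, 105, 102), (337, 222, 37, 165, 101, 104, 101), (336, 223, 35, 166, 101, 102, 98), (320, 212, -2, 167, 115, 116, 110), (340, 223, 40, 170, 105, 109, 105), (342, 220, 41, 175, 107, 109, 104), (343, 220, 40, 179, 103, 104, 100)]
```

Measured in the clamp frame, the pad face is at y≈86, the block runs from 117 to 157, and the stop is at ≈165. The ram therefore needs about 39 mm to close the gaps plus 9 mm of pad press, roughly 48 mm or 12 teeth. The copper block at scene (310,222) between pad and stop is the one meant. The purple one at (419,224) stands loose on the bench and is the look-alike.

```bash
cat >> h.py <<'E'
from scipy.spatial.transform import Rotation as Ro
Rc=np.c_[np.r_[xd,0],np.r_[yd,0],[0,0,1]]
def Rgrip(deg=30):
    t=np.radians(deg); x=np.array([0,np.sin(t),-np.cos(t)]); z=np.array([0,np.cos(t),np.sin(t)])
    return Rc@np.c_[x,np.cross(z,x),z]
def plan(pc,R,N):
    s=r.state(); p0=s['tool_pos'];R0=s['tool_rot']; d=(wo(np.array(pc)/1000)-p0)*1000
    rv=Ro.from_matrix(R0.T@R).as_rotvec(); print('t',s['clock'],'dist',np.linalg.norm(d).round(1),'rot deg',np.degrees(np.linalg.norm(rv)).round(1))
    for i in range(N):
        Ri=R0@Ro.from_rotvec(rv*i/N).as_matrix(); print((Ri.T@d/N).round(1).tolist(),(rv/N).round(3).tolist())
def st():
    s=r.state(); print('t',s['clock'],'clamp pos',(cl(s['tool_pos'])*1000).round(1),'rot err deg',np.degrees(Ro.from_matrix(s['tool_rot'].T@Rgrip()).as_rotvec()).round(2),'F',(Rc.T@s['ft_force']).round(1),'op',round(s['opening'],3),'q',s['joint_positions'].round(2))
E
python3 -c "
from h import *
plan([-150,-110,265],Rgrip(),20)"
```

```text
t 0.15 dist 676.1 rot deg 34.8
[-0.7, -20.8, -26.6] [-0.015, -0.026, 0.004]
[-1.5, -20.4, -26.9] [-0.015, -0.026, 0.004]
[-2.3, -20.0, -27.2] [-0.015, -0.026, 0.004]
[-3.1, -19.6, -27.4] [-0.015, -0.026, 0.004]
[-3.9, -19.1, -27.6] [-0.015, -0.026, 0.004]
[-4.7, -18.7, -27.8] [-0.015, -0.026, 0.004]
[-5.5, -18.3, -27.9] [-0.015, -0.026, 0.004]
[-6.3, -17.8, -28.0] [-0.015, -0.026, 0.004]
[-7.1, -17.4, -28.1] [-0.015, -0.026, 0.004]
[-7.9, -16.9, -28.2] [-0.015, -0.026, 0.004]
[-8.7, -16.4, -28.2] [-0.015, -0.026, 0.004]
[-9.5, -16.0, -28.2] [-0.015, -0.026, 0.004]
[-10.3, -15.5, -28.2] [-0.015, -0.026, 0.004]
[-11.1, -15.0, -28.2] [-0.015, -0.026, 0.004]
[-11.9, -14.6, -28.1] [-0.015, -0.026, 0.004]
[-12.7, -14.1, -28.0] [-0.015, -0.026, 0.004]
[-13.4, -13.6, -27.9] [-0.015, -0.026, 0.004]
[-14.2, -13.1, -27.7] [-0.015, -0.026, 0.004]
[-15.0, -12.7, -27.5] [-0.015, -0.026, 0.004]
[-15.8, -12.2, -27.3] [-0.015, -0.026, 0.004]
```

```bash
python3 -m crank '[-1,-21,-27,-0.015,-0.026,0.004, -1,-20,-27,-0.015,-0.026,0.004, -2,-20,-27,-0.015,-0.026,0.004, -3,-20,-27,-0.015,-0.026,0.004, -4,-19,-28,-0.015,-0.026,0.004]'
python3 -m crank '[-5,-19,-28,-0.015,-0.026,0.004, -5,-18,-28,-0.015,-0.026,0.004, -6,-18,-28,-0.015,-0.026,0.004, -7,-17,-28,-0.015,-0.026,0.004, -8,-17,-28,-0.015,-0.026,0.004]'
python3 -c "
from h import *
st();plan([-150,-110,265],Rgrip(),10)"
```

```text
clock: 0.57
tool_pos: [0.2082, 0.3461, 0.2531]
tool_rot: [[0.012, -0.98, 0.201], [0.131, 0.2, 0.971], [-0.991, 0.015, 0.131]]
ft_force: [1.3, -0.7, 1.2]
opening: 1.002
clock: 0.98
tool_pos: [0.2709, 0.1895, 0.257]
tool_rot: [[0.015, -0.992, 0.124], [0.261, 0.124, 0.957], [-0.965, 0.019, 0.261]]
ft_force: [0.6, -0.8, 0.5]
opening: 1.002
t 0.9833 clamp pos [-267.6  205.8  257. ] rot err deg [ -8.58 -14.76   2.41] F [ 0.6 -0.8  0.5] op 1.002 q [ 0.39 -0.18 -0.62  1.02  0.24  0.53]
t 0.9833 dist 337.1 rot deg 17.2
[-8.7, -16.4, -28.1] [-0.015, -0.026, 0.004]
[-9.5, -16.0, -28.1] [-0.015, -0.026, 0.004]
[-10.3, -15.5, -28.1] [-0.015, -0.026, 0.004]
[-11.1, -15.1, -28.0] [-0.015, -0.026, 0.004]
[-11.9, -14.6, -28.0] [-0.015, -0.026, 0.004]
[-12.7, -14.1, -27.9] [-0.015, -0.026, 0.004]
[-13.5, -13.7, -27.7] [-0.015, -0.026, 0.004]
[-14.2, -13.2, -27.6] [-0.015, -0.026, 0.004]
[-15.0, -12.7, -27.4] [-0.015, -0.026, 0.004]
[-15.7, -12.2, -27.2] [-0.015, -0.026, 0.004]
```

```bash
python3 -m crank '[-9,-16,-28,-0.015,-0.026,0.004, -10,-16,-28,-0.015,-0.026,0.004, -10,-15,-28,-0.015,-0.026,0.004, -11,-15,-28,-0.015,-0.026,0.004, -12,-15,-28,-0.015,-0.026,0.004]' >/dev/null
python3 -m crank '[-13,-14,-28,-0.015,-0.026,0.004, -13,-14,-28,-0.015,-0.026,0.004, -14,-13,-28,-0.015,-0.026,0.004, -15,-13,-27,-0.015,-0.026,0.004, -16,-12,-27,-0.015,-0.026,0.004]'
python3 -c "
from h import *
st();plan([0,-81,193],Rgrip(),5);shot('top','top1');shot('wrist','wrist1')"
```

```text
clock: 1.82
tool_pos: [0.3973, -0.1234, 0.2651]
tool_rot: [[-0.013, -1.0, -0.024], [0.502, -0.027, 0.865], [-0.865, -0.001, 0.502]]
ft_force: [0.6, 0.4, 0.6]
opening: 1.0
t 1.8167 clamp pos [-150.6 -110.7  265.1] rot err deg [-0.12  0.12  0.12] F [0.6 0.3 0.6] op 1.0 q [-0.6   0.28 -0.2   1.42  0.42 -0.7 ]
t 1.8167 dist 169.6 rot deg 0.2
[15.5, -30.1, -2.0] [-0.0, 0.0, 0.0]
[15.5, -30.1, -2.0] [-0.0, 0.0, 0.0]
[15.5, -30.1, -2.0] [-0.0, 0.0, 0.0]
[15.5, -30.1, -2.0] [-0.0, 0.0, 0.0]
[15.5, -30.1, -2.1] [-0.0, 0.0, 0.0]
```

View pics/wrist1.png

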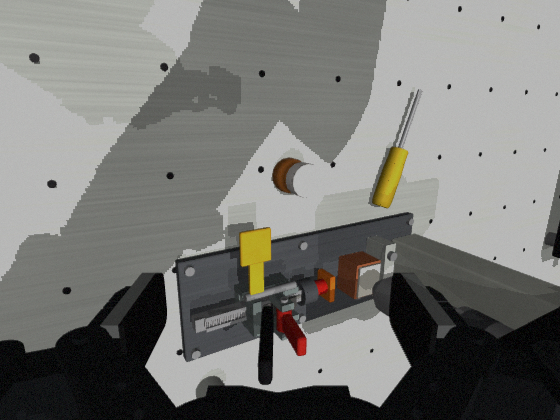

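View pics/top1.png

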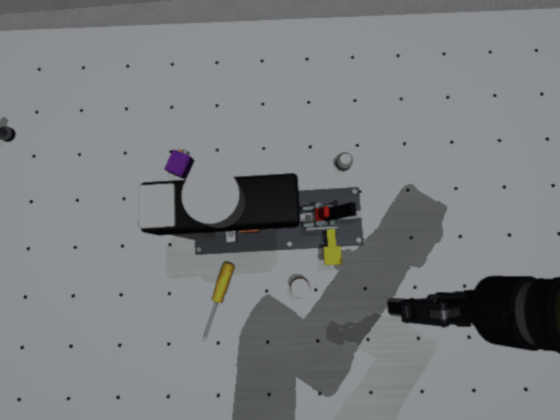

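The wrist view shows the handle at (266,345), the trigger tip at (300,350), the paddle at (255,245), the pad at (326,283) and the copper block at (358,275). I'll check the clamp pose against this second view.

```bash
python3 - <<'E'
from h import *
W,p=cloud('wrist1'); C=cl(W)*1000
hsv=cv2.cvtColor(p.astype(np.uint8),cv2.COLOR_RGB2HSV)
for nm,lo,hi in [('yellow',(22,150,80),(34,255,255)),('red',(0,190,90),(5,255,255)),('orange',(6,200,100),(14,255,255))]:
    mm=cv2.inRange(hsv,lo,hi); n,l,s,c=cv2.connectedComponentsWithStats(mm)
    for i in range(1,n):
        if s[i,4]>25: k=l==i; print(nm,s[i],np.nanmedian(C[k],0).round(1),np.nanpercentile(C[k],[2,98],axis=0).round(1).tolist())
# trigger tip: highest z
k=(cv2.inRange(hsv,(0,170,60),(6,255,255))>0)&(C[...,2]>112)&(C[...,2]<135)&(abs(C[...,0])<30); print('tip',np.nanmedian(C[k],0),k.sum(),np.nanpercentile(C[k],[3,97],axis=0))
k=(p.max(-1)<60)&(C[...,2]>95)&(C[...,2]<150)&(abs(C[...,0])<30)&(C[...,1]<-15)&(C[...,1]>-90); 
for z in (100,110,120,130,140):
    q=k&(abs(C[...,2]-z)<5); print('handle',z,q.sum(),np.nanmedian(C[q],0).round(1),np.nanpercentile(C[q],[5,95],axis=0).round(1).tolist())
k=(p.max(-1)<110)&(abs(C[...,2]-12)<4); q=C[k]; print('plate',np.nanpercentile(q,[.5,99.5],axis=0).round(1))
E
```

```text
yellow [ 374  147   34   61 1024] [-119.6  191.4   23.4] [[-155.9, 174.8, 13.5], [-84.8, 211.1, 27.4]]
yellow [ 239  228   32   67 1435] [-71.1 -23.8  55.6] [[-94.6, -39.0, 53.8], [-30.1, -7.7, 57.0]]
red [316 280  12  15 122] [-3.9 70.5 42.7] [[-8.6, 63.6, 36.8], [5.8, 77.3, 44.4]]
red [278 311  14  22  80] [-7.7 -7.2 76.8] [[-11.6, -8.7, 73.4], [10.6, 4.4, 80.7]]
red [297 337   9  19 157] [ -1.4 -12.3 122.2] [[-9.4, -15.5, 119.9], [7.9, -8.1, 123.8]]
orange [324 273  11  29 105] [ 0.2 79.3 48.5] [[-16.8, 76.7, 40.4], [15.4, 83.5, 49.9]]
tip [ -3.87811597 -11.92610527 121.79966077] 201 [[-10.13255804 -15.51053179 112.7513432 ]
 [  7.51455139  -7.90447897 123.44421728]]
handle 100 94 [-11.4 -36.3  99.7] [[-12.4, -43.3, 95.5], [-8.8, -29.5, 104.5]]
handle 110 105 [-11.4 -41.6 110.5] [[-12.4, -49.4, 105.4], [-8.2, -34.6, 114.7]]
handle 120 134 [-11.3 -46.5 120.2] [[-12.4, -54.3, 115.5], [-1.9, -15.5, 124.5]]
handle 130 189 [-10.7 -56.9 131.7] [[-12.4, -61.6, 125.8], [6.1, -46.5, 134.7]]
handle 140 244 [ -1.8 -56.6 137. ] [[-10.7, -60.4, 135.3], [8.3, -52.2, 138.5]]
plate [[-190.1  -91.2    8.4]
 [ 100.7  252.7   15.7]]
```

```bash
python3 -m crank '[15,-30,-2,0,0,0, 15,-30,-2,0,0,0, 16,-30,-2,0,0,0, 16,-30,-2,0,0,0, 16,-30,-2,0,0,0]'
python3 -c "
from h import *
st();plan([0,-32,106],Rgrip(),5);shot('wrist','wrist2');shot('scene','scene2')"
```

```text
clock: 2.33
tool_pos: [0.547, -0.0859, 0.1922]
tool_rot: [[-0.014, -1.0, -0.024], [0.5, -0.027, 0.865], [-0.866, 0.0, 0.5]]
ft_force: [0.0, -0.2, 0.1]
opening: 1.002
t 2.3333 clamp pos [  0.2 -77.7 192.2] rot err deg [-0.12  0.03  0.07] F [ 0.  -0.2  0.1] op 1.002 q [-0.41  0.49 -0.05  1.26  0.47 -0.49]
t 2.3333 dist 97.6 rot deg 0.1
[19.5, 0.1, -0.7] [-0.0, 0.0, 0.0]
[19.5, 0.1, -0.7] [-0.0, 0.0, 0.0]
[19.5, 0.1, -0.7] [-0.0, 0.0, 0.0]
[19.5, 0.1, -0.7] [-0.0, 0.0, 0.0]
[19.5, 0.1, -0.7] [-0.0, 0.0, 0.0]
```

View pics/wrist2.png

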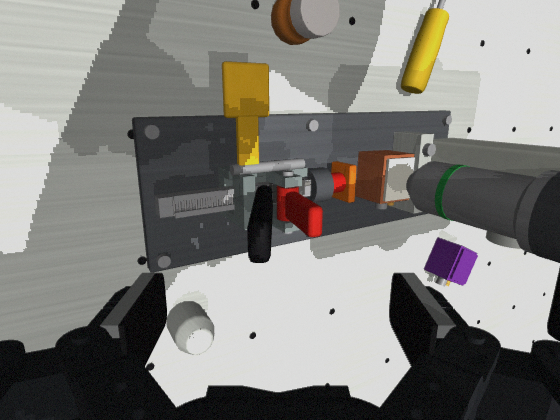

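View pics/scene2.png

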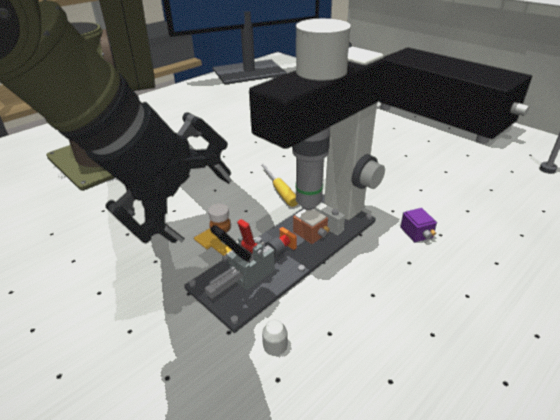

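The jaws straddle the handle (260,225) and trigger (305,212), and nothing is in the way. I'll refine the centring from this close view.

```bash
python3 - <<'E'
from h import *
W,p=cloud('wrist2'); C=cl(W)*1000
hsv=cv2.cvtColor(p.astype(np.uint8),cv2.COLOR_RGB2HSV)
red=cv2.inRange(hsv,(0,170,60),(6,255,255))>0
k=red&(C[...,2]>119)&(C[...,2]<126)&(abs(C[...,0])<20)&(C[...,1]<5); print('tip top',np.nanmean(C[k],0).round(1),np.nanpercentile(C[k],[2,98],axis=0).round(1).tolist())
k=(p.max(-1)<70)&(C[...,2]>133)&(C[...,2]<146)&(abs(C[...,0])<20)&(C[...,1]<-30); print('handle top',np.nanmean(C[k],0).round(1),np.nanpercentile(C[k],[2,98],axis=0).round(1).tolist())
k=(cv2.inRange(hsv,(22,150,60),(34,255,255))>0)&(C[...,0]<-62)&(C[...,1]<30);print('paddle',np.nanmean(C[k],0).round(1),np.nanpercentile(C[k],[1,99],axis=0).round(1).tolist())
k=(p.max(-1)<130)&(abs(C[...,2]-12)<3.5)&(abs(C[...,0])<70)&(C[...,1]<0); q=C[k]; print('plate',np.nanpercentile(q,[.5,99.5],axis=0).round(1))
E
```

```text
tip top [ -0.9 -12.1 122. ] [[-9.5, -15.8, 119.2], [8.4, -7.5, 123.7]]
handle top [ -1.4 -56.9 136.4] [[-11.5, -61.7, 133.4], [10.0, -50.5, 138.9]]
paddle [-78.8 -24.9  55.8] [[-94.7, -39.7, 53.9], [-62.3, -6.8, 57.4]]
plate [[-59.6 -91.2  10. ]
 [ 58.8  -8.5  14.5]]
```

```bash
python3 -m crank '[20,0,-1,0,0,0, 20,0,-1,0,0,0, 20,0,-1,0,0,0, 20,1,-1,0,0,0, 18,0,0,0,0,0]'
python3 -c "
from h import *
st();shot('scene','scene3');shot('wrist','wrist3')
a=cv2.imread('pics/scene3.png'); cv2.imwrite('pics/scene3c.png',cv2.resize(a[170:335,150:400],None,fx=3.2,fy=3.2,interpolation=2))"
```

```text
clock: 2.85
tool_pos: [0.5424, -0.0406, 0.1055]
tool_rot: [[-0.014, -1.0, -0.023], [0.5, -0.027, 0.865], [-0.866, 0.001, 0.5]]
ft_force: [-0.1, 0.2, 0.4]
opening: 0.999
t 2.85 clamp pos [ -3.  -32.3 105.5] rot err deg [-0.15  0.03  0.02] F [-0.1  0.2  0.4] op 0.999 q [-0.34  0.52 -0.24  1.01  0.49 -0.41]
```

View pics/scene3c.png

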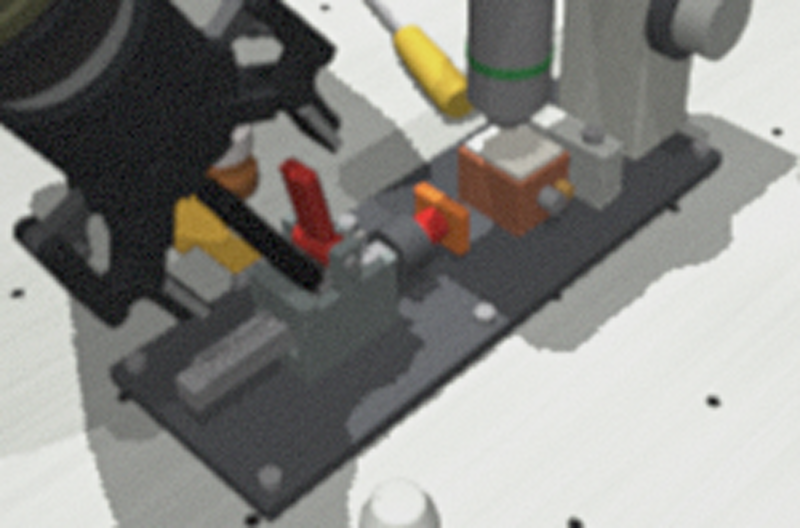

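View pics/wrist3.png

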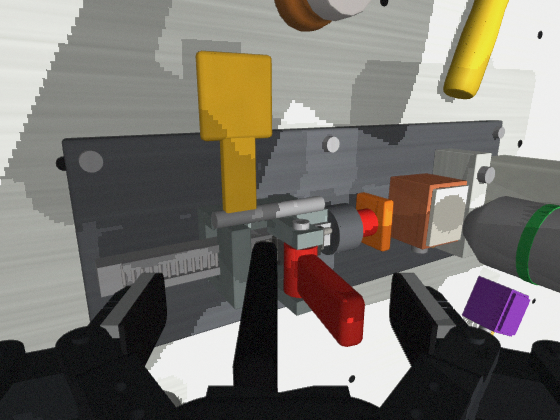

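```bash
python3 -m crank '[0,-2.5,0,0,0,0, 0,0,0,0,0,0, 0,0,0,0,0,0, 0,0,0,0,0,0, 0,0,0,0,0,0]' 0.7 35
python3 -c "
from h import *
st()"
python3 -m crank '[0,0,0,0,0,0, 0,0,0,0,0,0, 0,0,0,0,0,0, 0,0,0,0,0,0, 0,0,0,0,0,0]'
python3 -c "
from h import *
st();shot('scene','scene4');shot('wrist','wrist4')
a=cv2.imread('pics/scene4.png'); cv2.imwrite('pics/scene4c.png',cv2.resize(a[170:335,150:400],None,fx=3.2,fy=3.2,interpolation=2))"
```

```text
clock: 3.37
tool_pos: [0.5485, -0.041, 0.11]
tool_rot: [[-0.008, -1.0, -0.025], [0.503, -0.026, 0.864], [-0.864, -0.006, 0.503]]
ft_force: [-1.8, -1.0, 19.8]
opening: 0.318
t 3.3667 clamp pos [  3.  -32.9 110. ] rot err deg [-0.01  0.18  0.41] F [-1.8 -1.  19.8] op 0.318 q [-0.34  0.53 -0.23  1.02  0.49 -0.41]
clock: 3.78
tool_pos: [0.5484, -0.0411, 0.11]
tool_rot: [[-0.007, -1.0, -0.025], [0.504, -0.025, 0.864], [-0.864, -0.006, 0.504]]
ft_force: [-1.0, 0.7, 12.2]
opening: 0.312
t 3.7833 clamp pos [  3.  -32.9 110. ] rot err deg [-0.05  0.24  0.44] F [-1.   0.7 12.2] op 0.312 q [-0.34  0.53 -0.23  1.01  0.49 -0.41]
```

View pics/scene4c.png

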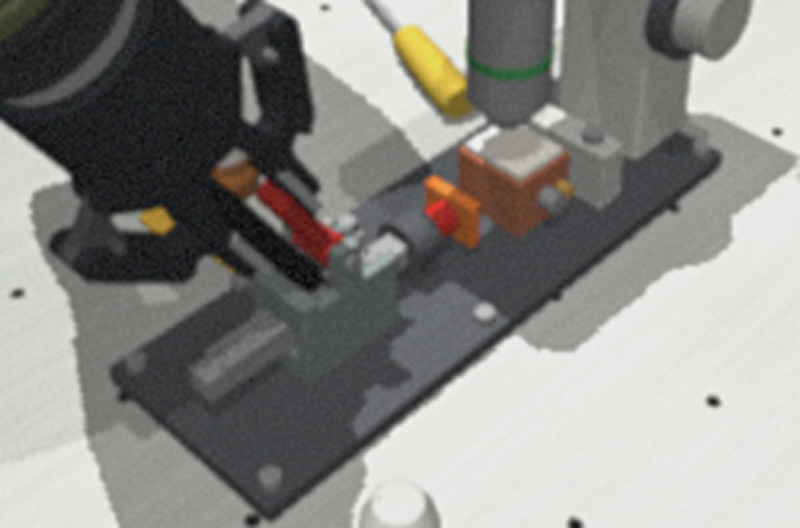

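View pics/wrist4.png

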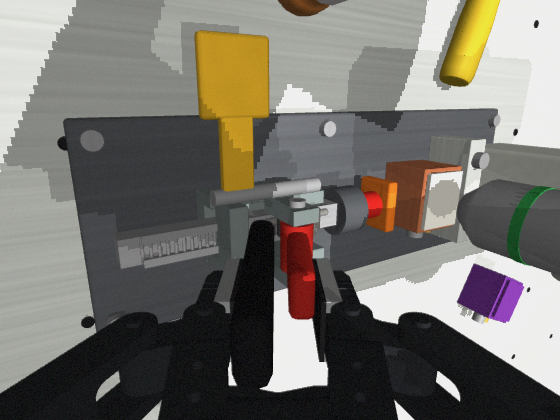

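The squeeze worked: the pad moved forward and the trigger now lies parallel to the handle. Next I'll open fully and check the pose.

```bash
python3 -m crank '[0,0,0,0,0,0, 0,0,0,0,0,0, 0,0,0,0,0,0, 0,0,0,0,0,0, 0,0,0,0,0,0]' 0.05
python3 -c "
from h import *
st();shot('scene','scene5');shot('wrist','wrist5')
a=cv2.imread('pics/scene5.png'); cv2.imwrite('pics/scene5c.png',cv2.resize(a[170:335,150:400],None,fx=3.2,fy=3.2,interpolation=2))"
```

```text
clock: 4.3
tool_pos: [0.5465, -0.0418, 0.1059]
tool_rot: [[-0.013, -1.0, -0.023], [0.5, -0.027, 0.866], [-0.866, -0.0, 0.5]]
ft_force: [0.8, 0.4, 0.1]
opening: 0.943
t 4.3 clamp pos [  1.  -33.6 105.9] rot err deg [-0.13 -0.    0.1 ] F [0.9 0.4 0.1] op 0.943 q [-0.34  0.53 -0.23  1.01  0.49 -0.41]
```

View pics/scene5c.png

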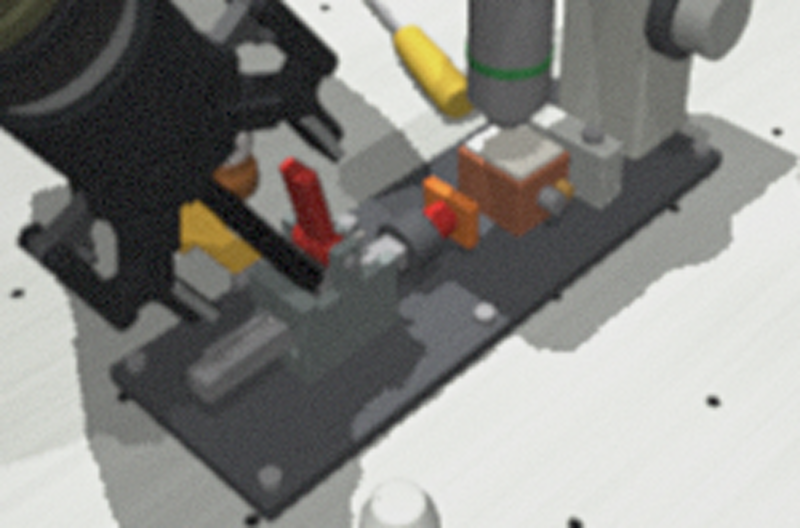

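View pics/wrist5.png

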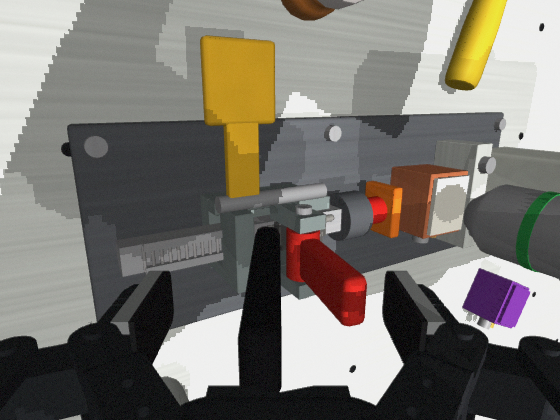

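```bash
cat >> h.py <<'E'
def meas(f):
    W,p=cloud(f); C=cl(W)*1000
    hsv=cv2.cvtColor(p.astype(np.uint8),cv2.COLOR_RGB2HSV)
    near=(C[...,1]>40)&(C[...,1]<200)&(abs(C[...,0])<45)&(C[...,2]>14)&(C[...,2]<62)
    for nm,lo,hi in [('orange',(8,190,70),(16,255,255)),('shank',(0,190,60),(5,255,255)),('copper',(3,60,40),(14,175,255))]:
        k=(cv2.inRange(hsv,lo,hi)>0)&near; k=cv2.morphologyEx(k.astype(np.uint8),cv2.MORPH_OPEN,np.ones((2,2)))>0
        if nm=='orange':
            q=k&(C[...,2]>44); print(f,'pad top',q.sum(),np.nanpercentile(C[q],[5,50,95],axis=0)[:,1].round(1))
        else: print(f,nm,k.sum(),'y',np.nanpercentile(C[k],[2,10,50,90,98],axis=0)[:,1].round(1))
E
python3 -c "
from h import *
for f in ['wrist2','wrist3','wrist4','wrist5','scene3','scene5']: meas(f)"
```

```text
wrist2 pad top 325 [76.9 78.8 83.6]
wrist2 shank 209 y [65.5 66.9 71.9 76.8 77.5]
wrist2 copper 1538 y [115.5 116.  117.1 135.5 155. ]
wrist3 pad top 572 [76.7 78.2 83.2]
wrist3 shank 375 y [65.7 67.2 72.1 76.9 77.6]
wrist3 copper 3028 y [115.3 115.9 117.  136.3 152.7]
wrist4 pad top 542 [84.5 85.9 91.1]
wrist4 shank 334 y [73.6 75.1 79.9 84.6 85.4]
wrist4 copper 2517 y [115.4 116.  117.1 138.1 153.5]
wrist5 pad top 554 [83.5 85.  89.9]
wrist5 shank 340 y [73.2 74.4 79.1 83.8 84.5]
wrist5 copper 2622 y [115.3 115.9 117.1 137.7 152.8]
  return np.nanmean(a, axis, out=out, keepdims=keepdims)
Traceback (most recent call last):
  File "h.py", line 45, in meas
    q=k&(C[...,2]>44); print(f,'pad top',q.sum(),np.nanpercentile(C[q],[5,50,95],axis=0)[:,1].round(1))
                                                 ~~~~~~~~~~~~~~~~~~~~~~~~~~~~~~~~~~~~~~~^^^^^
IndexError: too many indices for array: array is 1-dimensional, but 2 were indexed
```

The measurement is clean: one squeeze advances the jaw by ≈8 mm. I'll recentre slightly and keep pumping.

```bash
python3 -m crank '[0.7,1,1.2,0,0,0, 0,0,0,0,0,0, 0,0,0,0,0,0, 0,0,0,0,0,0, 0,0,0,0,0,0]' 0.7 35 | tail -2
python3 -m crank '[0,0,0,0,0,0, 0,0,0,0,0,0, 0,0,0,0,0,0, 0,0,0,0,0,0, 0,0,0,0,0,0]' 0.05 | tail -2
python3 -c "
from h import *
st();shot('wrist','wrist6');meas('wrist6')"
```

```text
ft_force: [-1.9, -5.0, 11.6]
opening: 0.317
ft_force: [-0.1, -0.4, -0.7]
opening: 0.951
t 5.2333 clamp pos [-1.000e-01 -3.210e+01  1.056e+02] rot err deg [-0.13 -0.01  0.07] F [-0.1 -0.4 -0.7] op 0.951 q [-0.33  0.53 -0.24  1.01  0.49 -0.41]
wrist6 pad top 563 [87.6 88.9 94.2]
wrist6 shank 333 y [76.8 78.3 83.  87.6 88.3]
wrist6 copper 2450 y [115.4 116.  117.1 139.1 153.2]
```

That squeeze gained only one tooth, so it was too short. I'll hold longer and close a little deeper.

```bash
python3 -m crank '[0,0,0,0,0,0, 0,0,0,0,0,0, 0,0,0,0,0,0, 0,0,0,0,0,0, 0,0,0,0,0,0]' 0.75 40 | tail -2
python3 -m crank '[0,0,0,0,0,0, 0,0,0,0,0,0, 0,0,0,0,0,0, 0,0,0,0,0,0, 0,0,0,0,0,0]' | tail -2
python3 -c "
from h import *
st();shot('wrist','wrist7a');meas('wrist7a')"
python3 -m crank '[0,0,0,0,0,0, 0,0,0,0,0,0, 0,0,0,0,0,0, 0,0,0,0,0,0, 0,0,0,0,0,0]' 0.03 | tail -2
python3 -c "
from h import *
st();shot('wrist','wrist7');meas('wrist7')"
```

```text
ft_force: [-1.4, -5.6, 10.7]
opening: 0.317
ft_force: [-2.4, -2.9, 10.6]
opening: 0.314
t 6.1167 clamp pos [  1.  -31.8 108.2] rot err deg [-0.09  0.15  0.29] F [-2.5 -2.8 10.6] op 0.314 q [-0.34  0.52 -0.23  1.01  0.49 -0.41]
wrist7a pad top 541 [ 96.4  97.9 103.3]
wrist7a shank 303 y [86.2 87.5 92.  96.5 97.5]
wrist7a copper 1908 y [115.3 116.2 117.5 142.9 163.1]
ft_force: [0.8, 0.0, 0.3]
opening: 0.971
t 6.5833 clamp pos [-1.000e-01 -3.190e+01  1.056e+02] rot err deg [-0.12  0.01  0.07] F [ 0.8 -0.   0.3] op 0.971 q [-0.33  0.53 -0.24  1.01  0.49 -0.41]
wrist7 pad top 547 [ 95.5  97.  102.1]
wrist7 shank 310 y [85.3 86.4 91.2 95.8 96.5]
wrist7 copper 1997 y [115.4 116.1 117.4 142.7 157.8]
```

```bash
python3 -m crank '[0,0,0,0,0,0, 0,0,0,0,0,0, 0,0,0,0,0,0, 0,0,0,0,0,0, 0,0,0,0,0,0]' 0.75 40 | tail -1
python3 -m crank '[0,0,0,0,0,0, 0,0,0,0,0,0, 0,0,0,0,0,0, 0,0,0,0,0,0, 0,0,0,0,0,0]' | tail -2
python3 -m crank '[0,0,0,0,0,0, 0,0,0,0,0,0, 0,0,0,0,0,0, 0,0,0,0,0,0, 0,0,0,0,0,0]' 0.03 | tail -2
python3 -c "
from h import *
st();shot('wrist','wrist8');meas('wrist8')"
python3 -m crank '[0,0,0,0,0,0, 0,0,0,0,0,0, 0,0,0,0,0,0, 0,0,0,0,0,0, 0,0,0,0,0,0]' 0.75 40 | tail -1
python3 -m crank '[0,0,0,0,0,0, 0,0,0,0,0,0, 0,0,0,0,0,0, 0,0,0,0,0,0, 0,0,0,0,0,0]' | tail -2
python3 -m crank '[0,0,0,0,0,0, 0,0,0,0,0,0, 0,0,0,0,0,0, 0,0,0,0,0,0, 0,0,0,0,0,0]' 0.03 | tail -2
python3 -c "
from h import *
st();shot('wrist','wrist9');meas('wrist9')"
```

```text
opening: 0.313
ft_force: [-2.7, -3.8, 10.8]
opening: 0.309
ft_force: [0.1, -0.2, 0.0]
opening: 0.967
t 7.8833 clamp pos [-1.000e-01 -3.190e+01  1.056e+02] rot err deg [-0.13  0.02  0.07] F [ 0.1 -0.2  0. ] op 0.967 q [-0.33  0.53 -0.24  1.01  0.49 -0.41]
wrist8 pad top 573 [103.4 105.  116.2]
wrist8 shank 290 y [ 93.6  94.8  99.4 103.6 104.5]
wrist8 copper 1544 y [115.5 116.3 118.1 145.8 163.9]
opening: 0.31
ft_force: [-1.6, -3.0, 11.5]
opening: 0.314
ft_force: [0.3, -0.2, 0.5]
opening: 0.964
t 9.1833 clamp pos [-1.000e-01 -3.190e+01  1.057e+02] rot err deg [-0.13  0.02  0.07] F [ 0.3 -0.2  0.5] op 0.964 q [-0.33  0.53 -0.24  1.01  0.49 -0.41]
wrist9 pad top 588 [111.4 113.  120.9]
wrist9 shank 263 y [101.9 103.2 107.4 111.5 112.5]
wrist9 copper 1395 y [119.6 120.6 123.6 150.8 163.7]
```

View pics/wrist9.png

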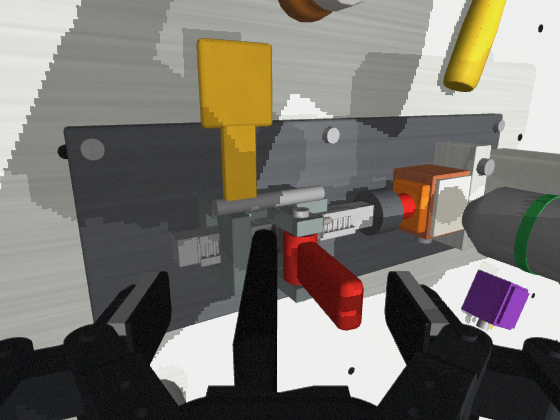

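The pad has reached the block and moved it about 4 mm, so about 5 mm of gap remains. Another full squeeze.

```bash
python3 -m crank '[0,0,0,0,0,0, 0,0,0,0,0,0, 0,0,0,0,0,0, 0,0,0,0,0,0, 0,0,0,0,0,0]' 0.75 40 | tail -1
python3 -m crank '[0,0,0,0,0,0, 0,0,0,0,0,0, 0,0,0,0,0,0, 0,0,0,0,0,0, 0,0,0,0,0,0]' | tail -2
python3 -m crank '[0,0,0,0,0,0, 0,0,0,0,0,0, 0,0,0,0,0,0, 0,0,0,0,0,0, 0,0,0,0,0,0]' 0.03 | tail -2
python3 -c "
from h import *
st();shot('wrist','wrist10');meas('wrist10')
W,p=cloud('wrist10');C=cl(W)*1000
# dark cup front edge & ram steel
k=(abs(C[...,0])<12)&(C[...,1]>60)&(C[...,1]<120)&(C[...,2]>40)&(C[...,2]<60)&(p.max(-1)<90); print('cup y',np.nanpercentile(C[k],[2,50,98],axis=0)[:,1],k.sum())
for f in ['wrist3','wrist9']:
  W,p=cloud(f);C=cl(W)*1000
  k=(abs(C[...,0])<12)&(C[...,1]>40)&(C[...,1]<120)&(C[...,2]>40)&(C[...,2]<60)&(p.max(-1)<90); print(f,'cup y',np.nanpercentile(C[k],[2,50,98],axis=0)[:,1],k.sum())
a=cv2.imread('pics/wrist10.png'); cv2.imwrite('pics/w10c.png',cv2.resize(a[140:260,300:500],None,fx=4,fy=4,interpolation=2))
"
```

```text
opening: 0.312
ft_force: [-1.8, -3.0, 11.1]
opening: 0.314
ft_force: [-0.2, -1.0, 0.0]
opening: 0.962
t 10.4833 clamp pos [ 1.000e-01 -3.210e+01  1.058e+02] rot err deg [-0.12 -0.    0.09] F [-0.2 -1.   0. ] op 0.962 q [-0.33  0.53 -0.24  1.01  0.49 -0.41]
wrist10 pad top 617 [115.4 117.4 124.3]
wrist10 shank 259 y [106.1 107.1 111.4 115.8 116.6]
wrist10 copper 1353 y [123.  123.9 126.9 154.4 164.2]
cup y [78.86667449 80.72071764 97.20960271] 635
wrist3 cup y [ 40.31951688  41.31832496 116.83347935] 390
wrist9 cup y [43.88529701 76.45678951 93.145392  ] 691
```

View pics/w10c.png

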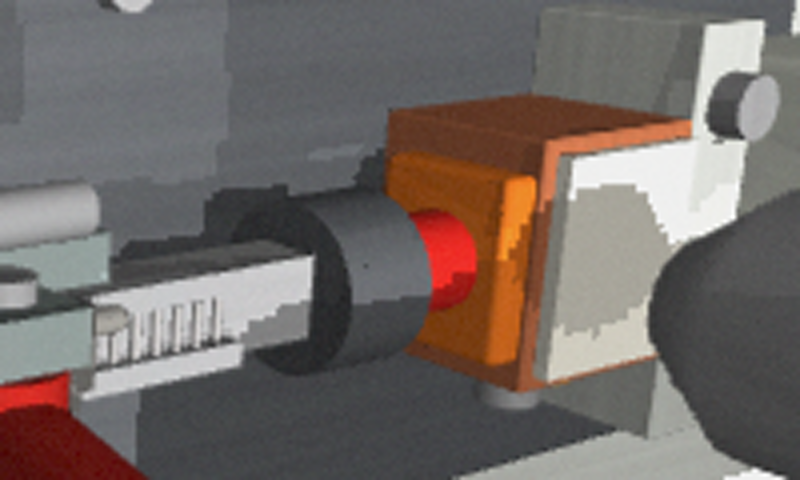

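That squeeze gained one tooth. The pad is still uncompressed and the block is about 1–2 mm from the stop. I'll go on in small increments, measuring each time.

```bash
python3 -m crank '[0,0,0,0,0,0, 0,0,0,0,0,0, 0,0,0,0,0,0, 0,0,0,0,0,0, 0,0,0,0,0,0]' 0.65 40 | tail -1
python3 -m crank '[0,0,0,0,0,0, 0,0,0,0,0,0, 0,0,0,0,0,0, 0,0,0,0,0,0, 0,0,0,0,0,0]' | tail -2
python3 -m crank '[0,0,0,0,0,0, 0,0,0,0,0,0, 0,0,0,0,0,0, 0,0,0,0,0,0, 0,0,0,0,0,0]' 0.03 | tail -2
python3 -c "
from h import *
st();shot('wrist','wrist11');meas('wrist11')
W,p=cloud('wrist11');C=cl(W)*1000
k=(abs(C[...,0])<12)&(C[...,1]>60)&(C[...,1]<120)&(C[...,2]>40)&(C[...,2]<60)&(p.max(-1)<90); print('cup y',np.nanpercentile(C[k],[2,50,98],axis=0)[:,1],k.sum())
"
```

```text
opening: 0.358
ft_force: [-1.8, 2.1, 14.1]
opening: 0.353
ft_force: [-0.7, -0.8, 0.2]
opening: 0.975
t 11.7833 clamp pos [  0.  -32.1 105.8] rot err deg [-0.13  0.    0.09] F [-0.8 -0.8  0.2] op 0.975 q [-0.33  0.53 -0.24  1.01  0.49 -0.41]
wrist11 pad top 632 [115.7 117.7 124.3]
wrist11 shank 161 y [109.6 110.5 113.8 116.4 117.1]
wrist11 copper 1335 y [123.1 123.9 126.8 154.2 163.5]
cup y [ 64.08453178  84.30862646 100.67060586] 630
```

The block is at the stop (its rear face stays at 123) and the pad is now pressed about 3 mm. One more tooth should give about 7 mm.

```bash
python3 -m crank '[0,0,0,0,0,0, 0,0,0,0,0,0, 0,0,0,0,0,0, 0,0,0,0,0,0, 0,0,0,0,0,0]' 0.65 40 | tail -1
python3 -m crank '[0,0,0,0,0,0, 0,0,0,0,0,0, 0,0,0,0,0,0, 0,0,0,0,0,0, 0,0,0,0,0,0]' | tail -2
python3 -m crank '[0,0,0,0,0,0, 0,0,0,0,0,0, 0,0,0,0,0,0, 0,0,0,0,0,0, 0,0,0,0,0,0]' 0.03 | tail -2
python3 -c "
from h import *
st();shot('wrist','wrist12');meas('wrist12');shot('scene','scene12')
for f in ['wrist9','wrist10','wrist11','wrist12']:
  W,p=cloud(f);C=cl(W)*1000
  k=(abs(C[...,0])<12)&(C[...,1]>60)&(C[...,1]<120)&(C[...,2]>40)&(C[...,2]<60)&(p.max(-1)<90); print('cup y',np.nanpercentile(C[k],[2,50,98,99.5],axis=0)[:,1],k.sum())
a=cv2.imread('pics/wrist12.png'); cv2.imwrite('pics/w12c.png',cv2.resize(a[140:260,300:500],None,fx=4,fy=4,interpolation=2))
a=cv2.imread('pics/scene12.png'); cv2.imwrite('pics/s12c.png',cv2.resize(a[170:300,220:380],None,fx=4,fy=4,interpolation=2))
"
```

```text
opening: 0.353
ft_force: [-3.0, 1.5, 13.2]
opening: 0.35
ft_force: [-0.9, 0.6, -1.0]
opening: 0.969
t 13.0833 clamp pos [  0.  -32.2 105.8] rot err deg [-0.13  0.    0.09] F [-0.9  0.6 -1. ] op 0.969 q [-0.33  0.53 -0.24  1.01  0.49 -0.41]
wrist12 pad top 627 [115.7 117.6 124.4]
wrist12 shank 66 y [113.4 113.8 115.5 116.7 117. ]
wrist12 copper 1332 y [122.9 123.9 126.7 153.9 163.6]
cup y [75.07126557 76.71648789 93.18882032 93.82426109] 633
cup y [78.86667449 80.72071764 97.20960271 97.92513049] 635
cup y [ 64.08453178  84.30862646 100.67060586 101.54121875] 630
cup y [ 63.81584879  88.08890268 104.57668603 105.32484693] 633
```

View pics/w12c.png

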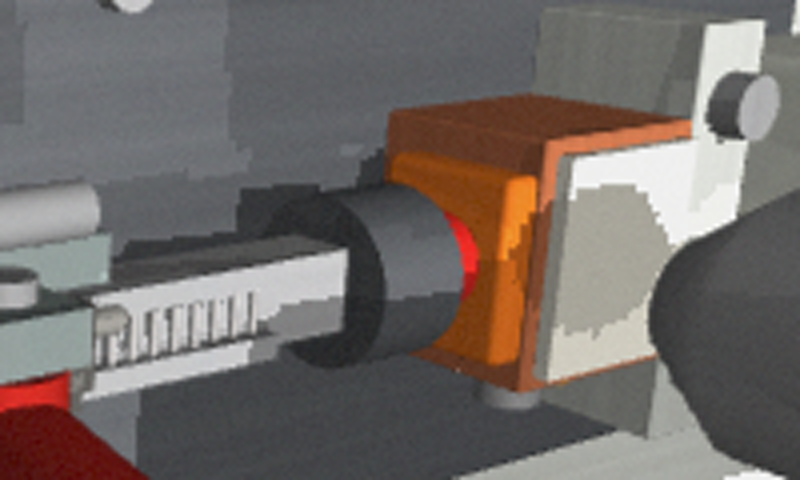

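View pics/s12c.png

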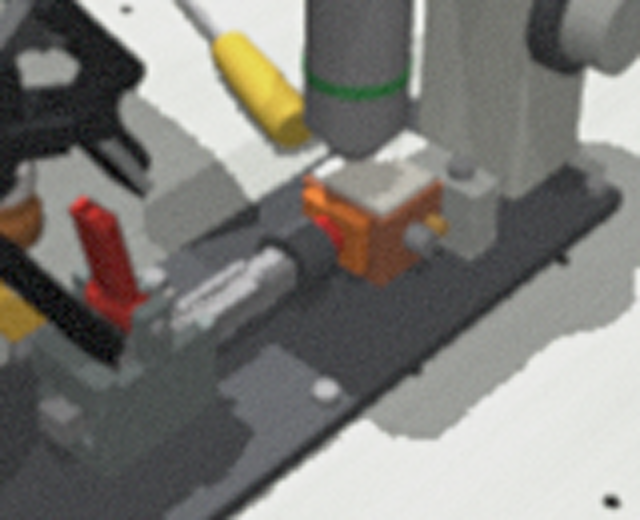

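The cup-to-pad gap is 11 mm against 18 free, so the pad is pressed 7 mm (about 40 %). The next tooth would give about 11 mm, so 7 mm is the nearest to half. The block is at the stop and the trigger is released and up, with the ratchet holding. I'll retreat along the fingers.

```bash
python3 -m crank '[-20,0,0,0,0,0, -20,0,0,0,0,0, -20,0,0,0,0,0, -20,0,0,0,0,0, -20,0,0,0,0,0]' 0 | tail -2
python3 -c "
from h import *
st();plan([-78.5,-45,200],Rgrip(0),10)
W,p=cloud('wrist1');C=cl(W)*1000;print('jar',C[180,300],C[165,292],C[175,285])"
```

```text
ft_force: [0.8, -0.9, -0.2]
opening: 1.0
t 13.6 clamp pos [ -0.3 -82.5 193.3] rot err deg [-0.13  0.03  0.09] F [ 0.8 -1.  -0.2] op 1.0 q [-0.41  0.49 -0.05  1.27  0.47 -0.5 ]
t 13.6 dist 87.0 rot deg 30.0
[1.3, 7.8, 3.6] [-0.0, 0.052, 0.0]
[1.1, 7.8, 3.6] [-0.0, 0.052, 0.0]
[0.9, 7.8, 3.7] [-0.0, 0.052, 0.0]
[0.7, 7.8, 3.7] [-0.0, 0.052, 0.0]
[0.5, 7.8, 3.8] [-0.0, 0.052, 0.0]
[0.3, 7.8, 3.8] [-0.0, 0.052, 0.0]
[0.1, 7.8, 3.8] [-0.0, 0.052, 0.0]
[-0.1, 7.8, 3.8] [-0.0, 0.052, 0.0]
[-0.3, 7.8, 3.8] [-0.0, 0.052, 0.0]
[-0.5, 7.8, 3.8] [-0.0, 0.052, 0.0]
jar [-137.88112015   34.49840175   46.01707931] [-150.55861766   37.00730437   26.15745869] [-140.64579803   27.79966422   26.82677485]
```

```bash
python3 -m crank '[1,8,4,0,0.052,0, 1,8,4,0,0.052,0, 1,8,4,0,0.052,0, 1,8,4,0,0.052,0, 0,8,4,0,0.052,0]' 1 40 | tail -1
python3 -m crank '[0,8,4,0,0.052,0, 0,8,4,0,0.052,0, 0,8,4,0,0.052,0, 0,8,4,0,0.052,0, 0,8,4,0,0.052,0]' | tail -2
python3 -c "
from h import *
st();plan([-78.5,-23.2,110],Rgrip(0),5)
shot('wrist','wrist13');shot('scene','scene13')"
```

```text
opening: 0.299
ft_force: [0.3, -0.7, -0.8]
opening: -0.004
t 14.4333 clamp pos [-80.4 -42.1 200.6] rot err deg [ -0.15 -29.91   0.12] F [ 0.2 -0.7 -0.8] op -0.004 q [-0.11  0.19 -0.36  1.01  0.   -0.14]
t 14.4333 dist 92.5 rot deg 0.2
[18.1, -0.3, 3.8] [-0.001, 0.0, 0.0]
[18.1, -0.4, 3.8] [-0.001, 0.0, 0.0]
[18.1, -0.4, 3.8] [-0.001, 0.0, 0.0]
[18.1, -0.4, 3.8] [-0.001, 0.0, 0.0]
[18.1, -0.4, 3.8] [-0.001, 0.0, 0.0]
```

View pics/wrist13.png

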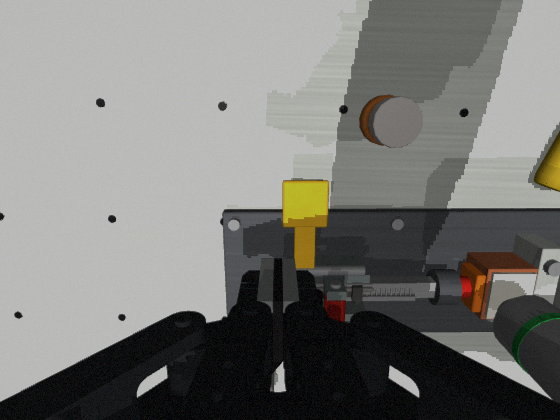

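View pics/scene13.png

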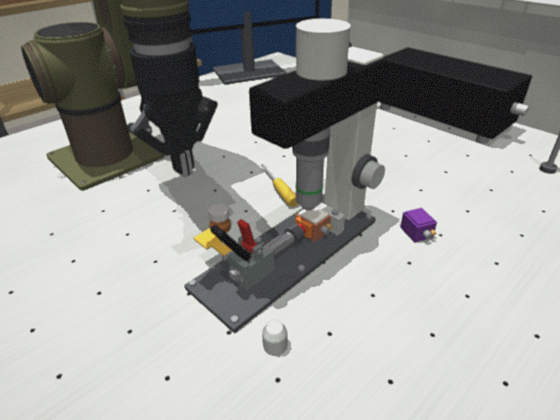

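The closed fingers point down (the tips at (278,262) look lower because of perspective). The paddle is at (305,203) and the pad is still held against the block at (470,285). I'll measure the paddle again and then lower.

```bash
python3 - <<'E'
from h import *
W,p=cloud('wrist13'); C=cl(W)*1000
hsv=cv2.cvtColor(p.astype(np.uint8),cv2.COLOR_RGB2HSV)
k=(cv2.inRange(hsv,(22,150,60),(34,255,255))>0)&(C[...,0]<-62)&(C[...,1]<30)&(C[...,2]>50);print('paddle',np.nanmedian(C[k],0).round(1),np.nanpercentile(C[k],[1,99],axis=0).round(1).tolist())
meas('wrist13')
E
python3 -m crank '[18,0,4,0,0,0, 18,0,4,0,0,0, 18,-1,4,0,0,0, 18,-1,4,0,0,0, 18,0,3,0,0,0]' | tail -2
python3 -c "
from h import *
st()"
```

```text
paddle [-80.9 -23.4  55.8] [[-95.5, -39.0, 54.1], [-62.9, -6.3, 57.3]]
wrist13 pad top 426 [116.4 119.7 124.2]
wrist13 shank 178 y [109.6 110.6 113.6 116.3 116.8]
wrist13 copper 1019 y [124.1 125.3 137.4 158.4 163. ]
ft_force: [-0.4, -0.1, 0.0]
opening: 0.005
t 14.95 clamp pos [-77.1 -23.  109.5] rot err deg [ -0.16 -29.71   0.12] F [-0.4 -0.1  0. ] op 0.005 q [-0.07  0.28 -0.52  0.78  0.01 -0.1 ]
```

```bash
python3 - <<'E'
from h import *
W,p=cloud('wrist13'); C=cl(W)*1000
k=(abs(C[...,0])<20)&(C[...,1]>70)&(C[...,1]<122)&(C[...,2]>36)&(C[...,2]<60)
hs=cv2.cvtColor(p.astype(np.uint8),cv2.COLOR_RGB2HSV)
for v in range(276,300,3):
    print(v,[(u,round(float(C[v,u,1]),1),round(float(C[v,u,2])),p[v,u].tolist()) for u in range(454,486,2) if k[v,u]])
E
```

```text
276 [(454, 100.8, 43, [52, 55, 58]), (456, 102.8, 43, [52, 53, 56]), (458, 104.4, 43, [51, 51, 55]), (468, 115.9, 37, [74, 33, 6]), (470, 116.5, 39, [68, 31, 7]), (472, 116.4, 42, [71, 34, 5]), (474, 116.4, 44, [70, 33, 9]), (476, 116.6, 47, [86, 40, 6]), (478, 117.6, 48, [172, 84, 19]), (480, 119.5, 47, [184, 96, 28]), (482, 120.7, 48, [181, 90, 28]), (484, 121.9, 49, [183, 93, 29])]
279 [(454, 100.4, 45, [57, 57, 59]), (456, 101.9, 45, [59, 62, 61]), (458, 104.1, 44, [61, 62, 63]), (460, 105.1, 45, [84, 40, 38]), (462, 110.2, 38, [117, 21, 9]), (464, 112.7, 37, [117, 16, 13]), (466, 113.2, 39, [118, 21, 15]), (468, 115.7, 38, [116, 15, 14]), (470, 116.3, 40, [78, 36, 13]), (472, 116.0, 43, [72, 32, 11]), (474, 116.4, 45, [72, 37, 11]), (476, 117.3, 46, [122, 59, 12]), (478, 117.6, 49, [184, 96, 29]), (480, 119.1, 49, [184, 102, 29]), (482, 120.6, 49, [186, 102, 29])]
282 [(454, 100.3, 45, [61, 65, 64]), (456, 101.5, 46, [61, 63, 66]), (458, 103.5, 46, [64, 64, 68]), (460, 105.1, 46, [64, 64, 67]), (462, 109.4, 41, [155, 28, 26]), (464, 111.3, 40, [159, 29, 23]), (466, 113.2, 40, [1
[... 1895 characters left out ...]
, 43, [116, 8, 4]), (468, 114.5, 43, [118, 18, 9]), (470, 115.4, 44, [105, 15, 12]), (472, 116.6, 45, [63, 30, 8]), (474, 117.0, 47, [107, 50, 6]), (476, 118.2, 48, [142, 71, 18]), (478, 119.6, 48, [125, 62, 21]), (480, 121.1, 49, [117, 56, 14])]
297 [(454, 100.0, 49, [48, 48, 53]), (456, 101.1, 50, [48, 48, 48]), (458, 103.5, 49, [46, 51, 53]), (460, 104.7, 50, [48, 51, 52]), (462, 111.6, 40, [87, 19, 13]), (464, 112.9, 41, [89, 25, 13]), (466, 115.3, 39, [88, 23, 16]), (468, 116.3, 41, [82, 19, 7]), (470, 116.6, 43, [64, 30, 2]), (472, 116.5, 46, [61, 26, 1]), (474, 117.5, 47, [124, 62, 18]), (476, 117.3, 50, [148, 72, 21]), (478, 119.4, 50, [150, 74, 21]), (480, 121.6, 49, [121, 59, 12])]
```

The exposed shank is 11 mm, and the tooth count gives 8 − 0.3 ≈ 7.7 mm pressed, so it stays. Now I'll lower onto the paddle.

```bash
python3 -m crank '[10,1,0,0,0,0, 10,0,0,0,0,0, 8,0,0,0,0,0, 4,0,0,0,0,0, 2,0,0,0,0,0]' | tail -2
python3 -c "
from h import *
st()"
python3 -m crank '[2,0,0,0,0,0, 2,0,0,0,0,0, 2,0,0,0,0,0, 0,0,0,0,0,0, 0,0,0,0,0,0]' | tail -2
python3 -c "
from h import *
st();shot('wrist','wrist14');shot('scene','scene14')
a=cv2.imread('pics/scene14.png'); cv2.imwrite('pics/scene14c.png',cv2.resize(a[170:335,150:400],None,fx=3.2,fy=3.2,interpolation=2))"
```

```text
ft_force: [0.3, -0.1, 0.5]
opening: 0.003
t 15.3667 clamp pos [-78.9 -22.9  75.7] rot err deg [ -0.18 -29.74   0.03] F [ 0.3 -0.1  0.5] op 0.003 q [-0.07  0.32 -0.57  0.69  0.   -0.1 ]
ft_force: [-1.9, -1.8, 4.9]
opening: -0.001
t 15.7833 clamp pos [-78.6 -22.8  71. ] rot err deg [ -0.12 -29.8    0.12] F [-2.  -1.8  4.9] op -0.001 q [-0.07  0.32 -0.57  0.67  0.   -0.1 ]
```

View pics/scene14c.png

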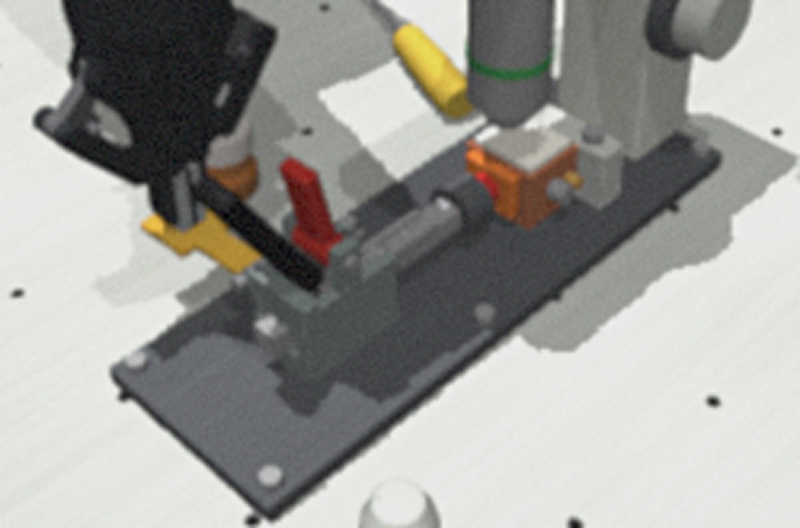

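View pics/wrist14.png

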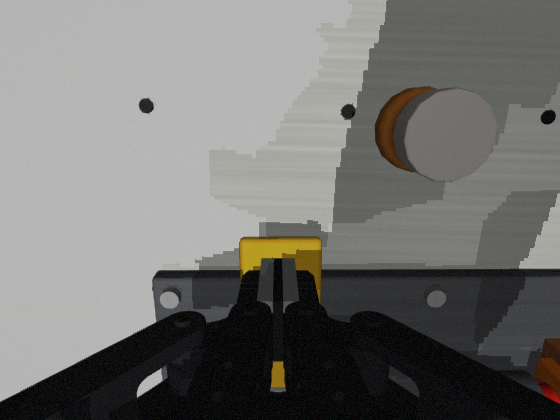

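The tips are on the middle of the paddle and the force is 5 N. Pressing on down.

```bash
python3 -m crank '[3,0,0,0,0,0, 3,0,0,0,0,0, 3,0,0,0,0,0, 2,0,0,0,0,0, 2,0,0,0,0,0]' | tail -2
python3 -c "
from h import *
st()"
python3 -m crank '[2,0,0,0,0,0, 1,0,0,0,0,0, 0,0,0,0,0,0, 0,0,0,0,0,0, 0,0,0,0,0,0]' | tail -2
python3 -c "
from h import *
st();shot('scene','scene15')
a=cv2.imread('pics/scene15.png'); cv2.imwrite('pics/scene15c.png',cv2.resize(a[170:335,150:400],None,fx=3.2,fy=3.2,interpolation=2))"
```

```text
ft_force: [-5.5, -0.8, 25.5]
opening: 0.002
t 16.3 clamp pos [-77.7 -22.8  58.7] rot err deg [ -0.09 -29.81   0.23] F [-5.5 -0.7 25.5] op 0.002 q [-0.07  0.34 -0.59  0.64  0.   -0.1 ]
ft_force: [-9.5, -0.5, 34.1]
opening: -0.001
t 16.7167 clamp pos [-77.5 -22.8  58.3] rot err deg [ -0.07 -29.82   0.32] F [-9.5 -0.2 34.1] op -0.001 q [-0.07  0.34 -0.59  0.64  0.   -0.1 ]
```

View pics/scene15c.png

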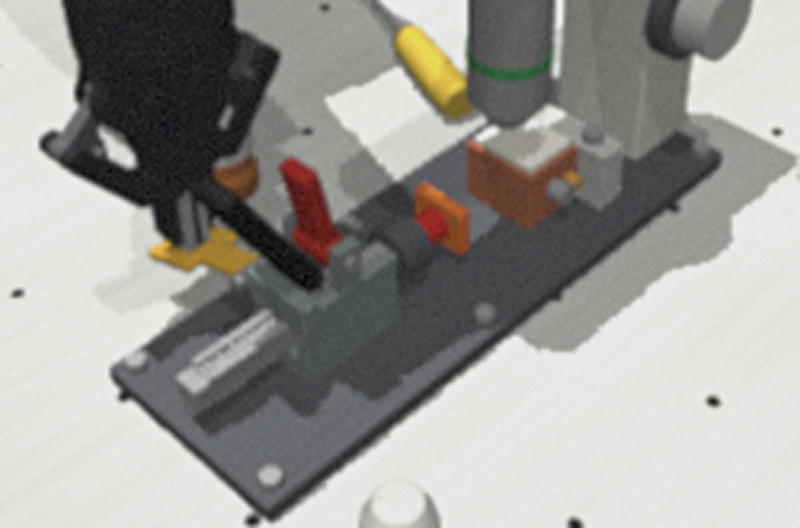

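The lever is bottomed at 34 N, the jaw has slid back and the block stayed at the stop. I'll ease off slightly, stay down to be sure, then lift.

```bash
python3 -m crank '[-2,0,0,0,0,0, 0,0,0,0,0,0, 0,0,0,0,0,0, 0,0,0,0,0,0, 0,0,0,0,0,0]' | tail -2
python3 -m crank '[0,0,0,0,0,0, 0,0,0,0,0,0, 0,0,0,0,0,0, 0,0,0,0,0,0, 0,0,0,0,0,0]' | tail -2
python3 -c "
from h import *
st();shot('scene','scene16')"
python3 -m crank '[-3,0,0,0,0,0, -5,0,0,0,0,0, -8,0,0,0,0,0, -12,0,0,0,0,0, -20,0,0,0,0,0]' | tail -2
python3 -m crank '[-25,0,0,0,0,0, -25,0,-3,0,0,0, -25,0,-3,0,0,0, -25,0,-3,0,0,0, -10,0,-3,0,0,0]' | tail -2
python3 -c "
from h import *
st();shot('wrist','wrist17');shot('scene','scene17');meas('wrist17')
for f in ('scene0','scene16','scene17'):
  W,p=cloud(f);C=cl(W)*1000
  k=(abs(C[...,2]-35)<9)&(abs(C[...,0])<22)&(C[...,1]>105)&(C[...,1]<140)&(p[...,0]>p[...,2]*1.35); q=C[k]; y0=np.nanmedian(q[:,1]); q=q[abs(q[:,1]-y0)<4]
  print(f,'block rear y',np.median(q[:,1]).round(2),'slope',np.polyfit(q[:,0],q[:,1],1).round(3),len(q))
a=cv2.imread('pics/scene17.png'); cv2.imwrite('pics/s17c.png',cv2.resize(a[170:335,150:400],None,fx=3.2,fy=3.2,interpolation=2))"
```

```text
ft_force: [-4.6, -0.3, 19.3]
opening: -0.0
ft_force: [-3.9, -0.3, 20.5]
opening: 0.002
t 17.6 clamp pos [-77.6 -22.8  58.9] rot err deg [ -0.08 -29.81   0.27] F [-3.9 -0.1 20.5] op 0.002 q [-0.07  0.34 -0.59  0.64  0.   -0.1 ]
ft_force: [0.9, -0.3, 1.1]
opening: 0.002
ft_force: [0.3, -0.1, 0.0]
opening: 0.002
t 18.4833 clamp pos [-77.2 -35.3 218. ] rot err deg [ -0.04 -29.78   0.38] F [ 0.3 -0.1  0. ] op 0.002 q [-0.1   0.18 -0.33  1.05  0.   -0.13]
wrist17 pad top 289 [78.1 80.8 84.2]
wrist17 shank 304 y [62.6 64.2 70.1 76.7 77.4]
wrist17 copper 1193 y [123.8 124.1 128.4 157.2 162.7]
scene0 block rear y 117.63 slope [-2.90000e-02  1.17625e+02] 153
scene16 block rear y 125.27 slope [8.00000e-03 1.25215e+02] 158
scene17 block rear y 125.29 slope [1.00000e-02 1.25308e+02] 162
```

View pics/s17c.png

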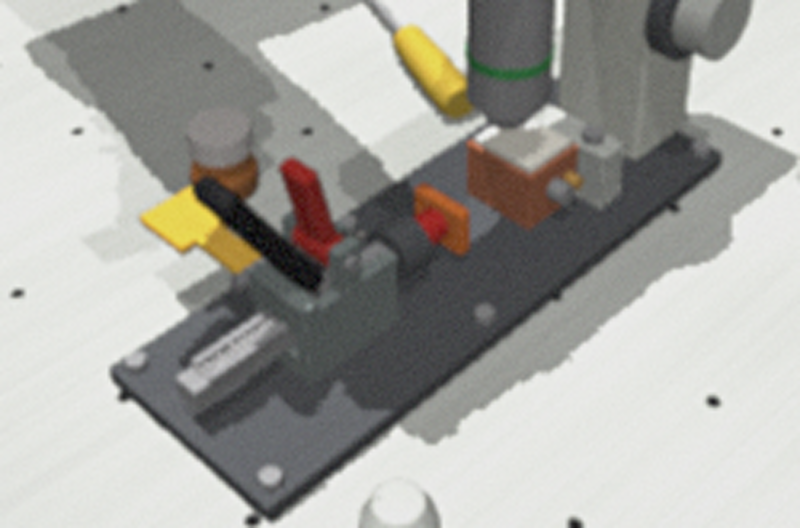

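View pics/wrist17.png

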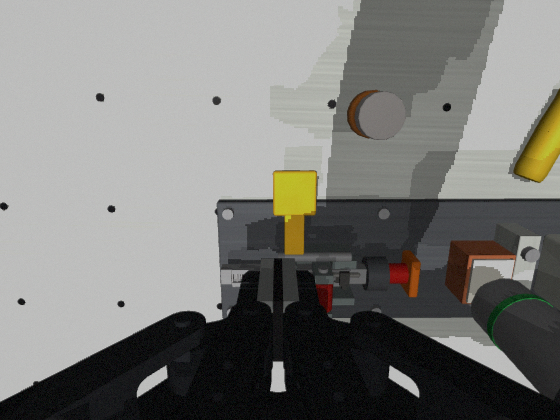

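```bash
python3 - <<'E'
from h import *
for f in ('scene0','scene17'):
  W,p=cloud(f);C=cl(W)*1000
  hsv=cv2.cvtColor(p.astype(np.uint8),cv2.COLOR_RGB2HSV)
  k=(cv2.inRange(hsv,(8,170,70),(16,255,255))>0)&(abs(C[...,0])<20)&(C[...,1]>60)&(C[...,1]<100); print(f,'pad',np.nanmedian(C[k],0),k.sum())
  k=(abs(C[...,2]-30)<12)&(C[...,0]>27)&(C[...,0]<39)&(abs(C[...,1]-165)<4)&(p.max(-1)-p.min(-1)<14); print('stop face',np.nanmedian(C[k],0),k.sum())
a=cv2.imread('pics/wrist17.png'); A=cv2.resize(a[215:315,430:560],None,fx=4,fy=4,interpolation=2)
b=cv2.imread('pics/scene17.png'); B=cv2.resize(b[200:250,285:350],None,fx=8,fy=8,interpolation=2); B=B[:400,:]
c=np.zeros((800,520,3),np.uint8); c[:400]=A; c[400:400+B.shape[0],:B.shape[1]]=B[:,:520]; cv2.imwrite('pics/j17.png',cv2.resize(c,(390,600)))
E
```

```text
scene0 pad [ 8.69430205 78.73529021 44.44461382] 140
stop face [ 33.16224181 164.99690633  31.057089  ] 63
scene17 pad [ 8.35997344 78.73538415 43.58477816] 141
stop face [ 33.23055859 165.1944382   30.97604049] 63
```

View pics/j17.png

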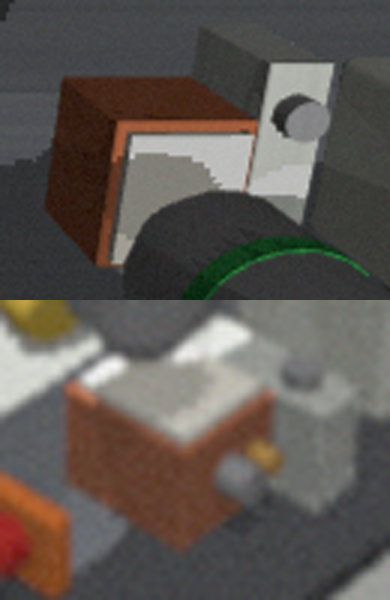

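The block rear at 125.3 plus 40 gives 165.3, against a stop face at 165.1, so it is flush, and it looks square in both views. The pad is back at its starting 78.7, the lever and trigger are up, and the robot is clear. Handing in.

```bash
python3 -c "
from plant import r
print(r.hand_in(), r.state()['clock'])"
```

```text
the job is handed in; nothing more can be done
the job is handed in; nothing more can be done
```

The copper block is bedded flush at the stop, the jaw is fully back, and the job is handed in (last clock reading before that 18.5 s).

**Clamping:** I pumped the trigger eight times, about 12 teeth. Not every squeeze gave two teeth, so I counted travel from the images. The pad ended pressed about 7 to 7.7 mm of 18, roughly 40 %. That is the tooth nearest to half way, because the next one would have given about 11 mm. With the trigger let go, the ratchet held it there.

**Release:** I pressed the paddle to its stop, kept it down until the jaw had slid back, then lifted clear. The fingertips peaked at about 34 N on the paddle.

**Last checks:**
- **Block position:** The rear face is at 125.3 mm, which puts its front at 165.3 mm against the stop face at 165.1 mm. That is flush within measuring error.
- **Block squareness:** It measured square within about 0.01 rad, which is about what the cameras can resolve.
- **Jaw:** The pad is back at its starting position, 78.7 mm both before and after.
- **Lever and trigger:** Both are up in the last pictures.
- **Bystanders:** The arm kept clear of the microscope, driver, spare lens and jar, and I saw no sign of any having moved. I did not measure them again.

No check failed. The estimates of pad press differed by under 1 mm between views (6.7 to 7.7 mm).

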